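# Draw the nebuliser out of the spray chamber

### The arm

A 7-joint arm with a two-finger parallel gripper is mounted at the origin on a cart in front of the work surface, level with it; the furniture and walls round the work are solid. World frame = base frame: x ahead of the robot, y to its left, z up, the work surface at z = 0. Lengths are in m, angles in degrees, forces in N, time in s.
With the tool pointing down it reaches from about 0.425 to 1.025 m from the base axis. Payload 9.4 kg.
Tool frame: the origin (TCP) lies on the centre line of the jaws, within the pads' length; the fingertips stand 22 mm ahead of it and the grasp point (between the pads) lies 3 mm ahead of it; z points along the fingers, y is the line along which they close (so a half turn about z gives the same grasp; the last joint's range is limited). The gripper opens to 85 mm and grips with 20 to 120 N. Pads are 22 mm wide; open, the fingers measure 114 mm over their backs; the gripper's body (76 mm by 85 mm) begins 54 mm behind the grasp point. The pads swing forward as they close: fully open they stand 13 mm farther back than shut.
Start: joints at [-79.395, 34.337, -0.143, 91.639, 0.103, 54.024, -4.572], TCP at [0.188, 0.7, 0.253] pointing down, gripper open.
Joint ranges: [-147.43, 147.43], [-19.82, 112.94], [-74.19, 73.91], [6.32, 146.72], [-59.91, 239.91], [6.04, 106.73], [-150.56, 150.56]. Speed limits (degrees/s): [127.2, 127.2, 172.46, 172.46, 180, 180, 180].

### API

Orientations are given as [roll, pitch, yaw] about the fixed x, y, z axes, in that order (R = Rz(yaw) Ry(pitch) Rx(roll)).
In Python, from rig import status, viewer, manip gives the robot as it stands.
- The arm moves only by the shell command python3 -m pendant 'ROWS' [OPENING] [FORCE]. ROWS is a JSON object of lists of equal length, an entry for each row: "delta_pos": the shift along the tool's x, y, z in m, a list of three; "dr": the turn, a rotation vector about the tool's x, y, z in degrees, a list of three. In form: {"delta_pos": [[tx, ty, tz], ...], "dr": [[ax, ay, az], ...]}. A call has 1 to 12 rows; each row is the pose to reach, as a shift and turn from the pose commanded when the call began, along the tool's axes at that moment; what a row does not reach only later rows make up. A row lasts 1/12 s, in which the tool goes at most 41.7 mm and 7.16 degrees, less where a joint would pass 70% of its speed; a pose out of reach is approached as far as the arm can. A call with a gripper value outside its range is refused whole. OPENING is the closure, from 0 (fully open) to 1 (shut), set as the call begins (- or left out, the last holds). The fingers move at their own pace and stop on an object; FORCE is the grip in N (left out, the last holds). Time passes only in rows, so rows that repeat a pose let the fingers close. It gives the time, the measured TCP pose, the force, the opening and the grip force at its end, in the units of the state.
- status.sense(): the state, without advancing time (a new reading comes with each control period).
- viewer.read_camera(name): name is "scene" or "top"; returns a dict with "pixels" (420x560x3 uint8, red, green, blue), "depth" (420x560 float32, m along the optical axis (not along the pixel's ray), 0 where there is no reading), "camera_matrix" (3x3 intrinsics, pixels), "world_to_cam" (4x4, takes a point from world to camera coordinates). Camera axes: x right, y down, z forward; pixel columns grow to the right and rows downward; lengths in m; the calibration is good to about 2 mm. A picture is of the moment at which its call begins.
- manip.hand_in(): hands the job in; it is judged then, once.
The state is a dict: "clock": time; "qpos": joint angles; "qvel": joint speeds; "joint_efforts": joint torques, N m; "eef_pos": TCP position; "tool_rot": TCP orientation; "wrist_force": force on the tool from outside, world axes, zero at the start; "wrist_torque": the same for the moment, N m; "gripper_width": opening from 0.0 (shut) to 1.0 (fully open); "finger_force": force on a finger pad.
Only numpy, scipy, OpenCV 4.12 (cv2) and the standard library are available. Lean on these libraries where they do the work, as an engineer would, in place of code of your own. Each camera call takes 0.05 s, during which the arm holds its last target. There are 200 camera calls.

### The job

Free the nebuliser for cleaning: first lift the spanner off the stand's rails and lay it flat on the bench clear of the stand, and swing the keeper fully aside to either side. Then hook the nebuliser behind its knurled collar, without pinching it, and draw it slowly and straight out along the rails until its nose is clear of the bore, leaving it lying in line on both rails with the keeper still aside. Do not jerk or force it, and leave the bottle, beaker and dish where they stand.

Things in the scene. Friction and masses are not known exactly. Their poses are not given: they have to be found in the camera images.
- stand: Fixed service stand, 310 long (x) x 72 wide (y), 133 mm high. Origin on the bench under the middle of the grey bore block's front face, z up; the nebuliser is drawn out toward -x. Block: x 0 to 46, 70 wide, top at 123 mm. White spray chamber behind it (x 46 to 135). Base plate 10 mm thick, x -178 to +129.
- bore (a point): Mouth of the bore: centre of the 20 mm level hole in the block's front face, on the stand's y = 0, 85 mm above the bench; axes as the stand's.
- rails_end (a point): Midway between the two rails at their far end, at the height of their tops: two level 8 mm steel rods at the stand's y = +-11, tops 67 mm above the bench, from the block's face (x = 0) to x = -170. There an end post, x -170 to -178, 30 mm wide and 77 mm high, holds them. Axes as the stand's.
- keeper (a joint): Turn-button on the block's front, turning about the stand's x axis; pivot at y = 0, 115 mm above the bench. At 0 its blade hangs down in front of the nebuliser's flange and its push tab stands up. Positive swings the tab toward the stand's -y, negative toward +y; stops at +-1.45, starts within +-0.2. Needs about 2 N at the tab and stays where left. Flange free beyond 1.1; fully aside: over 1.15.
- keeper_tab (a point): Point on the middle line of the keeper's push tab, 34 mm from the pivot, 2 mm short of its end. The tab is 12 mm wide and lies 7 to 15 mm in front of the block's face.
- nebuliser: Nebuliser, 0.16 kg, 124 mm long, level. Origin on its axis at the seating face (starts at the block's face, 84 mm high); x along the axis to the nose; it may roll. Along x: nose dia 18, 0 to 42, 1 mm clearance in the bore; flange dia 40, 0 to -6; neck dia 16, -6 to -52; knurled collar dia 40, -52 to -64; nut and hose tail dia 14, to -82. Flange and collar ride on the rails; drag under 3 N.
- nose_tip (a point): End of the nebuliser's nose, on its axis. Clear of the bore when more than 5 mm in front of the block's face (stand x below -5 mm).
- spanner: Steel spanner, 0.06 kg, 159 long (its y) x 33 x 6 mm thick, lying flat across the two rails between the nebuliser's collar and the end post. Origin in the middle of its underside, z up; shank 13 mm wide from y -47 to +54; wider heads at both ends. The bench from x 0.40 to 0.70, y -0.28 to -0.51 is bare but for the things listed; a printer 0.26 m high stands beyond x = 0.63 where y > -0.27.
- reagent_small: White reagent bottle with blue cap, 42 mm in diameter, 78 mm high, on the bench near the stand. Origin under its centre. Leave alone.
- beaker_50: Small glass beaker, 43 x 49 x 58 mm high, on the bench near the stand. Origin under its centre. Leave alone.
- petri_dish: Lidded glass dish, 60 mm in diameter, 13 mm high, on the bench near the spray chamber. Origin under its centre. Leave alone.

How it is judged:
By the outcome, as a careful person would: the job done as asked, in the order asked, and still so for the second after the job is handed in, with the robot touching nothing.
It also fails if it takes over 56 s, if anything falls off the work surface, if the arm or the gripper's body presses on something with over 40 N, if the wrist force passes 120 N, or if a joint passes its speed limit or range.

## Working session

There is one attempt and no reset: what is moved stays moved. The work goes in short steps, Python scripts to look and compute and a shell command to move; the robot and the scene stay as the last step left them, time stands still between calls to the robot, and variables do not carry over. Pictures are saved under pics/ and viewed, at most 10 in all, crops included, and the job is handed in when it is done.

```bash
ls; mkdir -p pics; python3 - <<'E'
from rig import status, viewer
import cv2,numpy as np
print(status.sense())
for n in("scene","top"):
    d=viewer.read_camera(n); np.savez(f"pics/{n}0.npz",**d)
    cv2.imwrite(f"pics/{n}0.png",d["pixels"][...,::-1]); print(d["camera_matrix"],d["world_to_cam"])
E
```

```text
pics
{'clock': 0.0, 'qpos': array([-79.39494689,  34.38465281,  -0.14399324,  91.68175642,
         0.10134533,  54.02154767,  -4.57194487]), 'qvel': array([ 0.02453811, -0.02631817, -0.02056708,  0.07322454, -0.02240763,
       -0.02825617,  0.01027085]), 'joint_efforts': array([ 7.49296987e-05, -7.76427770e+01,  1.56464640e+00, -2.58010179e+01,
        1.22625628e-02,  8.69904470e-03, -1.43854447e-05]), 'eef_pos': array([0.18755024, 0.6998717 , 0.25241048]), 'tool_rot': array([-1.79912497e+02,  7.60069479e-03,  1.65001504e+02]), 'wrist_force': array([-0.31762665,  0.04684809,  0.27315134]), 'wrist_torque': array([ 0.00125889,  0.03538474, -0.01668295]), 'finger_force': 0.0, 'gripper_width': 0.9991698552235247}
[[486.85566574   0.         292.21256855]
 [  0.         486.85566574 207.30521052]
 [  0.           0.           1.        ]] [[ 0.65772359 -0.75325767 -0.00160102 -0.56418401]
 [-0.28265203 -0.24483261 -0.92745071  0.20317248]
 [ 0.69821738  0.61045874 -0.37394199  0.85576166]
 [ 0.          0.          0.          1.        ]]
[[427.75920993   0.         275.9723457 ]
 [  0.         427.75920993 217.2299757 ]
 [  0.           0.           1.        ]] [[ 0.02653307 -0.9993866   0.02285655 -0.29980342]
 [-0.99247697 -0.02906963 -0.11893029  0.55471721]
 [ 0.11952177 -0.01952902 -0.99263949  0.91281863]
 [ 0.          0.          0.          1.        ]]
```

View pics/scene0.png

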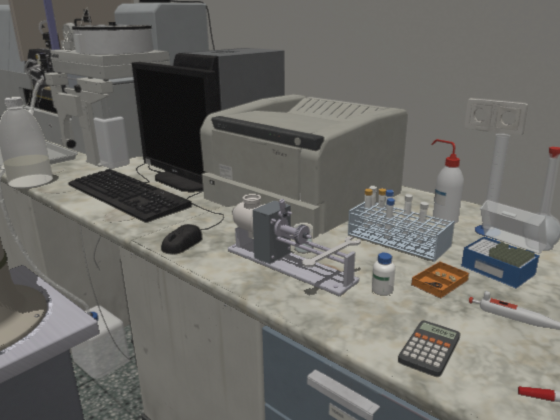

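View pics/top0.png

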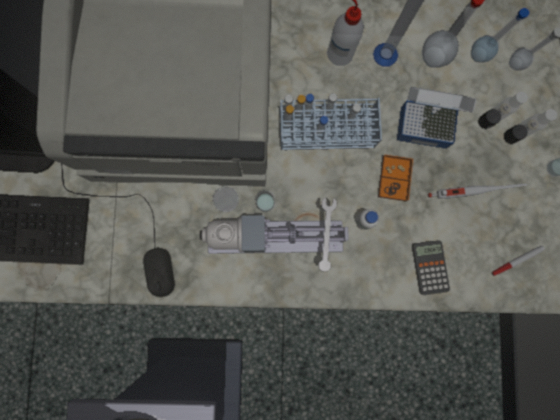

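The scene view shows the stand around (230–355, 195–290), with the spanner across the rails at about (330,250). In the top view the block is at (252,234), the rails run right to (345,236), the spanner goes from (328,203) to (325,266), the bottle is at (369,218), the beaker at (265,203) and the dish at (224,198).

```bash
python3 - <<'E'
import cv2,numpy as np
t=cv2.imread("pics/top0.png")[185:285,195:395]; s=cv2.imread("pics/scene0.png")[190:300,220:400]
a=cv2.resize(t,(600,300),interpolation=3); b=cv2.resize(s,(490,299),interpolation=3)
b=cv2.copyMakeBorder(b,0,0,0,110,0)
cv2.imwrite("pics/crop0.png",np.vstack([a,b]))
E
cat > h.py <<'E'
import numpy as np
def ray(d,u,v,z):
    "pixel onto plane z"
    K,T=d["camera_matrix"],d["world_to_cam"]; R,t=T[:3,:3],T[:3,3]
    c=-R.T@t; r=R.T@np.linalg.solve(K,[u,v,1]); return c+r*(z-c[2])/r[2]
def pt(d,u,v):
    K,T=d["camera_matrix"],d["world_to_cam"]; R,t=T[:3,:3],T[:3,3]
    p=np.linalg.solve(K,[u,v,1])*d["depth"][int(round(v)),int(round(u))]; return R.T@(p-t)
def proj(d,p):
    T=d["world_to_cam"]; q=T[:3,:3]@np.asarray(p)+T[:3,3]; q=d["camera_matrix"]@q; return q[:2]/q[2]
def cloud(d):
    K,T=d["camera_matrix"],d["world_to_cam"]; v,u=np.mgrid[:420,:560]
    p=np.stack([(u-K[0,2])/K[0,0],(v-K[1,2])/K[1,1],np.ones(u.shape)],-1)*d["depth"][...,None]
    return (p-T[:3,3])@T[:3,:3]
E
```

```text
(no output)
```

View pics/crop0.png

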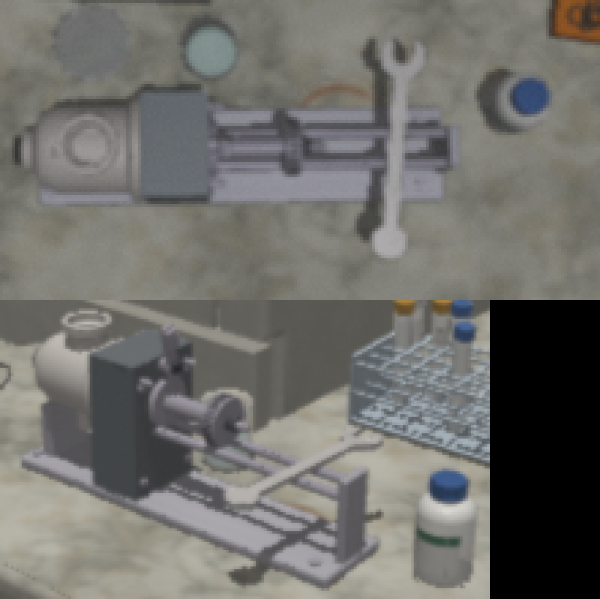

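The crop shows the block top at crop (145–210, 88–200), the collar at (290,142), the end post at (450,147), and the spanner's open head at (398,55) and ring at (390,242). In the scene crop the keeper tab stands up near (170,335) and leans slightly.

```bash
python3 - <<'E'
import numpy as np,cv2
from h import *
d=dict(np.load("pics/top0.npz")); s=dict(np.load("pics/scene0.npz"))
P=cloud(d); px=d["pixels"].astype(int)
v,u=np.mgrid[:420,:560]
roi=(u>195)&(u<395)&(v>180)&(v<290)
def rect(m,name):
    q=P[m][:,:2].astype(np.float32); (c,w,a)=cv2.minAreaRect(q*1000); print(name,m.sum(),np.round(c,1),np.round(w,1),round(a,2),'z',np.round(np.median(P[m][:,2])*1000,1))
z=P[...,2]
rect(roi&(z>.117)&(z<.127)&(u>235)&(u<266)&(v>212),"block")
big=roi&(z>.060)&(z<.085)&(u>310)&(u<340)
br=big&(px.sum(-1)>360)
rect(br,"spanner")
m=br
q=P[m]; 
for lo,hi in((195,215),(215,258),(258,275)):
    k=m&(v>=lo)&(v<hi); print(lo,np.round(P[k].mean(0)*1000,1),k.sum())
for n,(a,b,zl,zh) in dict(bottle=(369,218,.07,.085),beaker=(265,203,.04,.07),dish=(224,198,.008,.02)).items():
    k=(np.hypot(u-a,v-b)<18)&(z>zl)&(z<zh); print(n,k.sum(),np.round(P[k].mean(0)*1000,1))
k=roi&(z>.095)&(z<.112)&(u>283)&(u<300); rect(k,"collar"); 
k=roi&(z>.07)&(z<.085)&(u>338)&(u<352);rect(k,"post")
k=roi&(z>.128)&(z<.16)&(u>255)&(u<275);print("tab",k.sum(), np.round(P[k]*1000,0)[:20])
k=roi&(z>.004)&(z<.014)&(u>200)&(u<350)&(v>215)&(px[...,2]>px[...,1]+3); rect(k,"base")
Q=cloud(s);k=np.zeros((420,560),bool);k[190:240,270:295]=1;k&=(Q[...,2]>.128)&(Q[...,2]<.16)&(Q[...,0]<.62);print(k.sum(),np.round(Q[k]*1000)[:30])
E
```

```text
block 866 [ 519.4 -233.1] [68.8 56.5] 1.86 z 121.9
spanner 497 [ 525.4 -387.9] [155.7  58.4] 5.67 z 71.1
195 [ 585.5 -395.5   71.6] 122
215 [ 521.6 -389.1   70. ] 260
258 [ 460.1 -387.8   71.1] 115
bottle 123 [ 564.7 -486.3   76.7]
beaker 110 [ 599.9 -259.6   53.4]
dish 61 [ 609.4 -163.1   12.2]
collar 91 [ 523.7 -315.9] [33.3 10.7] 1.15 z 100.8
post 55 [ 527.7 -432.1] [27.8  6.9] 0.15 z 76.1
tab 27 [[ 523. -267.  137.]
 [ 523. -269.  138.]
 [ 523. -271.  139.]
 [ 520. -267.  151.]
 [ 520. -269.  151.]
 [ 520. -271.  150.]
 [ 520. -273.  146.]
 [ 518. -267.  149.]
 [ 518. -269.  150.]
 [ 518. -271.  146.]
 [ 518. -273.  147.]
 [ 516. -267.  148.]
 [ 516. -269.  147.]
 [ 516. -271.  146.]
 [ 516. -273.  147.]
 [ 514. -267.  153.]
 [ 514. -269.  149.]
 [ 514. -271.  149.]
 [ 515. -273.  145.]
 [ 512. -267.  148.]]
base 1376 [ 522.4 -284.3] [ 71.1 305.2] 2.04 z 9.1
61 [[ 515. -270.  152.]
 [ 518. -269.  151.]
 [ 518. -272.  151.]
 [ 511. -270.  150.]
 [ 514. -270.  150.]
 [ 514. -273.  150.]
 [ 519. -271.  148.]
 [ 520. -273.  149.]
 [ 510. -268.  148.]
 [ 509. -272.  150.]
 [ 512. -272.  149.]
 [ 515. -272.  148.]
 [ 514. -276.  149.]
 [ 519. -274.  147.]
 [ 512. -266.  145.]
 [ 513. -268.  145.]
 [ 510. -274.  147.]
 [ 512. -274.  147.]
 [ 516. -274.  146.]
 [ 516. -277.  147.]
 [ 519. -277.  146.]
 [ 511. -270.  144.]
 [ 512. -272.  144.]
 [ 508. -278.  147.]
 [ 516. -274.  144.]
 [ 516. -277.  144.]
 [ 519. -276.  143.]
 [ 513. -268.  141.]
 [ 510. -274.  143.]
 [ 512. -274.  143.]]
```

```bash
cat > go.py <<'E'
import sys,numpy as np
from scipy.spatial.transform import Rotation as R
from rig import status
# args: x y z yaw (tool down) ; optional roll pitch ; prints tool-frame delta
def delta(x,y,z,yaw,roll=180.,pitch=0.,s=None):
    s=s or status.sense(); A=R.from_euler('xyz',s["tool_rot"],degrees=True)
    B=R.from_euler('xyz',[roll,pitch,yaw],degrees=True)
    return np.round(A.inv().apply(np.array([x,y,z])-s["eef_pos"]),4).tolist(), np.round((A.inv()*B).as_rotvec(degrees=True),2).tolist()
if __name__=="__main__":
    s=status.sense(); print(np.round(s["eef_pos"],4),np.round(s["tool_rot"],2),np.round(s["wrist_force"],1),round(s["clock"],2))
    print(delta(*map(float,sys.argv[1:])))
E
python3 go.py .50 .25 .32 81
```

```text
[0.1875 0.6999 0.2525] [-1.7992e+02  1.0000e-02  1.6500e+02] [-0.2 -0.7 -0. ] 0.1
([-0.4182, -0.3538, -0.0669], [-0.06, 0.07, 84.0])
```

```bash
python3 -m pendant '{"delta_pos":[[-0.418,-0.354,-0.067],[-0.418,-0.354,-0.067],[-0.418,-0.354,-0.067],[-0.418,-0.354,-0.067],[-0.418,-0.354,-0.067],[-0.418,-0.354,-0.067],[-0.418,-0.354,-0.067],[-0.418,-0.354,-0.067],[-0.418,-0.354,-0.067],[-0.418,-0.354,-0.067],[-0.418,-0.354,-0.067],[-0.418,-0.354,-0.067]],"dr":[[0,0,84],[0,0,84],[0,0,84],[0,0,84],[0,0,84],[0,0,84],[0,0,84],[0,0,84],[0,0,84],[0,0,84],[0,0,84],[0,0,84]]}' 0.5 40; python3 go.py .498 -.39 .20 -3.5
```

```text
clock: 1.1
eef_pos: [0.471, 0.2906, 0.3142]
tool_rot: [-180.0, -0.0, 80.6]
wrist_force: [0.1, -0.4, 0.3]
gripper_width: 0.503
finger_force: 0.0
[0.471  0.2906 0.3142] [-179.99   -0.     80.64] [ 0.1 -0.4  0.3] 1.1
([-0.6671, 0.1374, 0.1142], [-0.01, 0.01, 84.14])
```

```bash
python3 -m pendant '{"delta_pos":[[-0.667,0.137,0.06],[-0.667,0.137,0.06],[-0.667,0.137,0.06],[-0.667,0.137,0.06],[-0.667,0.137,0.06],[-0.667,0.137,0.06],[-0.667,0.137,0.06],[-0.667,0.137,0.06],[-0.667,0.137,0.06],[-0.667,0.137,0.06],[-0.667,0.137,0.06],[-0.667,0.137,0.06]],"dr":[[0,0,84],[0,0,84],[0,0,84],[0,0,84],[0,0,84],[0,0,84],[0,0,84],[0,0,84],[0,0,84],[0,0,84],[0,0,84],[0,0,84]]}' 0.5 40; python3 go.py .498 -.3895 .14 -3.5
```

```text
clock: 2.1
eef_pos: [0.4928, -0.2068, 0.2698]
tool_rot: [-180.0, 0.0, -3.3]
wrist_force: [0.6, 0.0, 0.2]
gripper_width: 0.497
finger_force: 0.0
[ 0.4928 -0.2068  0.2698] [-1.7999e+02  1.0000e-02 -3.3400e+00] [0.6 0.  0.2] 2.1
([0.0158, 0.1821, 0.1298], [-0.01, 0.01, 0.16])
```

```bash
python3 -m pendant '{"delta_pos":[[0.016,0.182,0.13],[0.016,0.182,0.13],[0.016,0.182,0.13],[0.016,0.182,0.13],[0.016,0.182,0.13],[0.016,0.182,0.13],[0.016,0.182,0.13],[0.016,0.182,0.13]],"dr":[[0,0,0],[0,0,0],[0,0,0],[0,0,0],[0,0,0],[0,0,0],[0,0,0],[0,0,0]]}'; python3 - <<'E'
from rig import viewer
import cv2,numpy as np
from h import *
T=viewer.read_camera("top");S=viewer.read_camera("scene")
a=cv2.resize(T["pixels"][175:295,265:415,::-1],(600,480),interpolation=3)
cv2.imwrite("pics/g1.png",a)
b=cv2.resize(S["pixels"][180:300,250:400,::-1],(600,480),interpolation=3);cv2.imwrite("pics/g1s.png",b)
E
python3 go.py .498 -.3895 .088 -3.5
```

```text
clock: 2.77
eef_pos: [0.4987, -0.3881, 0.1392]
tool_rot: [-180.0, 0.1, -3.1]
wrist_force: [0.1, 1.1, 0.6]
gripper_width: 0.499
finger_force: 0.0
[ 0.4998 -0.3866  0.1404] [-1.7996e+02 -1.0000e-02 -2.9500e+00] [-0.   0.7 -0.2] 2.87
([-0.0017, 0.003, 0.0524], [-0.04, -0.01, 0.55])
```

View pics/g1s.png

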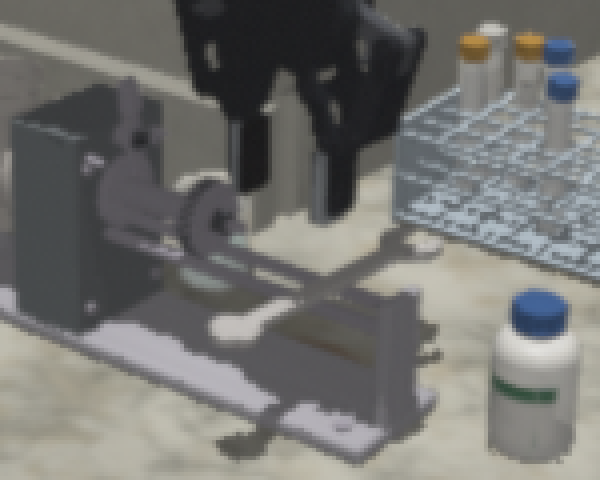

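The open fingers straddle the spanner's shank from above: tips at about (250,190) and (325,215), shank around (330,290). Next I descend and close.

```bash
python3 -m pendant '{"delta_pos":[[-0.001,0.003,0.02],[-0.001,0.003,0.04],[-0.001,0.003,0.054],[-0.001,0.003,0.054],[-0.001,0.003,0.054],[-0.001,0.003,0.054]],"dr":[[0,0,0.5],[0,0,0.5],[0,0,0.5],[0,0,0.5],[0,0,0.5],[0,0,0.5]]}' && python3 -m pendant '{"delta_pos":[[0,0,0],[0,0,0],[0,0,0],[0,0,0],[0,0,0],[0,0,0],[0,0,0],[0,0,0]],"dr":[[0,0,0],[0,0,0],[0,0,0],[0,0,0],[0,0,0],[0,0,0],[0,0,0],[0,0,0]]}' 1 60
```

```text
clock: 3.37
eef_pos: [0.499, -0.3904, 0.0871]
tool_rot: [180.0, -0.0, -3.5]
wrist_force: [0.6, -1.2, 0.9]
gripper_width: 0.503
finger_force: 0.0
clock: 4.03
eef_pos: [0.4988, -0.3907, 0.0868]
tool_rot: [180.0, -0.1, -3.5]
wrist_force: [0.3, 0.6, 6.6]
gripper_width: 0.106
finger_force: 59.3
```

```bash
python3 -m pendant '{"delta_pos":[[0,0,-0.015],[0,0,-0.035],[0,0,-0.07],[0,0,-0.07],[0,0,-0.07],[0,0,-0.07]],"dr":[[0,0,0],[0,0,0],[0,0,0],[0,0,0],[0,0,0],[0,0,0]]}'; python3 - <<'E'
from rig import viewer
import cv2,numpy as np
S=viewer.read_camera("scene")
cv2.imwrite("pics/g2s.png",cv2.resize(S["pixels"][170:300,240:400,::-1],(640,520),interpolation=3))
E
python3 go.py .437 -.36 .12 86.5
```

```text
clock: 4.53
eef_pos: [0.4985, -0.3902, 0.1559]
tool_rot: [-180.0, -0.0, -3.5]
wrist_force: [0.1, -0.5, -0.6]
gripper_width: 0.107
finger_force: 58.8
[ 0.4982 -0.39    0.1554] [-1.7995e+02  4.0000e-02 -3.4800e+00] [ 0.1  1.  -1.4] 4.58
([-0.0629, -0.0262, 0.0354], [-0.07, -0.01, -89.98])
```

View pics/g2s.png

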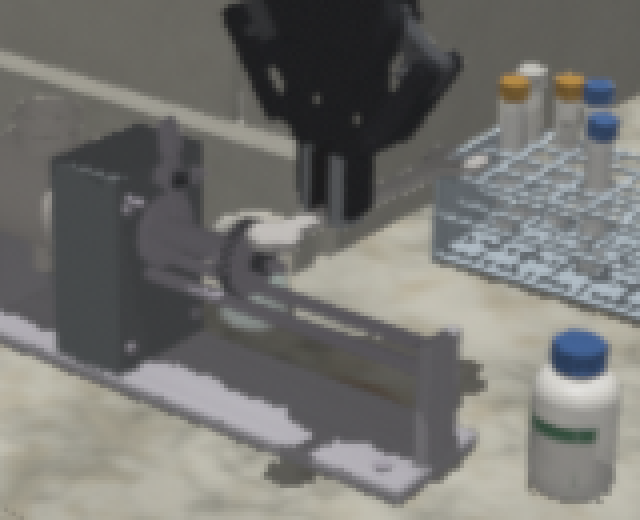

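The spanner is held level at about (330,230) and is clear of the rails. Next I turn it 90° and move it to the near side of the stand.

```bash
python3 -m pendant '{"delta_pos":[[-0.03,0.012,-0.01],[-0.06,0.024,-0.01],[-0.06,0.024,-0.01],[-0.06,0.024,-0.01],[-0.06,0.024,-0.01],[-0.06,0.024,-0.01],[-0.06,0.024,-0.01],[-0.06,0.024,-0.01],[-0.06,0.024,-0.01],[-0.06,0.024,-0.01],[-0.06,0.024,-0.01],[-0.06,0.024,-0.01]],"dr":[[0,0,-7],[0,0,-14],[0,0,-21],[0,0,-28],[0,0,-35],[0,0,-42],[0,0,-49],[0,0,-56],[0,0,-63],[0,0,-70],[0,0,-77],[0,0,-84]]}'; python3 go.py .437 -.41 .021 86.5
```

```text
clock: 5.58
eef_pos: [0.4366, -0.4105, 0.1649]
tool_rot: [-179.9, -0.1, 80.8]
wrist_force: [-0.7, 0.2, -0.5]
gripper_width: 0.103
finger_force: 58.8
[ 0.4366 -0.4105  0.1649] [-1.7991e+02 -7.0000e-02  8.0850e+01] [-0.7  0.2 -0.5] 5.58
([0.0003, 0.0005, 0.1439], [-0.09, -0.07, -5.65])
```

```bash
python3 -m pendant '{"delta_pos":[[0,0,0.03],[0,0,0.06],[0,0,0.09],[0,0,0.115],[0,0,0.13],[0,0,0.137],[0,0,0.14],[0,0,0.142],[0,0,0.144],[0,0,0.144]],"dr":[[0,0,-5.6],[0,0,-5.6],[0,0,-5.6],[0,0,-5.6],[0,0,-5.6],[0,0,-5.6],[0,0,-5.6],[0,0,-5.6],[0,0,-5.6],[0,0,-5.6]]}' ; python3 go.py .437 -.41 .022 86.5
```

```text
clock: 6.42
eef_pos: [0.4374, -0.4112, 0.0229]
tool_rot: [179.9, 0.0, 86.1]
wrist_force: [0.1, 0.3, -0.4]
gripper_width: 0.104
finger_force: 58.8
[ 0.4374 -0.4112  0.0229] [1.7994e+02 4.0000e-02 8.6100e+01] [ 0.1  0.3 -0.4] 6.42
([0.0012, -0.0005, 0.0009], [0.06, 0.04, -0.4])
```

Lower it the last 2 mm, then release to half open and retreat.

```bash
python3 -m pendant '{"delta_pos":[[0,0,0.001],[0,0,0.002],[0,0,0.002]],"dr":[[0,0,0],[0,0,0],[0,0,0]]}' && python3 -m pendant '{"delta_pos":[[0,0,0],[0,0,0],[0,0,0],[0,0,0],[0,0,-0.02],[0,0,-0.06],[0,0,-0.1],[0,0,-0.14],[0,0,-0.18],[0,0,-0.18]],"dr":[[0,0,0],[0,0,0],[0,0,0],[0,0,0],[0,0,0],[0,0,0],[0,0,0],[0,0,0],[0,0,0],[0,0,0]]}' 0.6; python3 go.py .548 -.276 .175 92
```

```text
clock: 6.67
eef_pos: [0.4375, -0.4113, 0.0226]
tool_rot: [179.9, 0.1, 86.1]
wrist_force: [-2.8, 3.6, 18.2]
gripper_width: 0.107
finger_force: 69.7
clock: 7.5
eef_pos: [0.4389, -0.4133, 0.2077]
tool_rot: [179.5, 0.3, 86.1]
wrist_force: [0.8, -1.4, 0.4]
gripper_width: 0.395
finger_force: 0.0
[ 0.4389 -0.4133  0.2077] [179.5    0.34  86.06] [ 0.8 -1.4  0.4] 7.5
([0.1447, 0.0991, 0.0327], [0.48, 0.37, -5.94])
```

```bash
python3 -m pendant '{"delta_pos":[[0.145,0.101,0.008],[0.145,0.101,0.008],[0.145,0.101,0.008],[0.145,0.101,0.008],[0.145,0.101,0.008],[0.145,0.101,0.008],[0.145,0.101,0.008],[0.145,0.101,0.008]],"dr":[[0.5,0.3,-6],[0.5,0.3,-6],[0.5,0.3,-6],[0.5,0.3,-6],[0.5,0.3,-6],[0.5,0.3,-6],[0.5,0.3,-6],[0.5,0.3,-6]]}' 1 30; python3 - <<'E'
from rig import viewer
import cv2,numpy as np
S=viewer.read_camera("scene");T=viewer.read_camera("top")
a=cv2.resize(S["pixels"][150:300,230:400,::-1],(440,388),interpolation=3)
b=cv2.resize(T["pixels"][175:295,235:355,::-1],(360,360),interpolation=3)
b=cv2.copyMakeBorder(b,0,28,0,0,0)
cv2.imwrite("pics/k1.png",np.hstack([a,b]))
E
python3 go.py .55 -.275 .15 92
```

```text
clock: 8.17
eef_pos: [0.5467, -0.2743, 0.1922]
tool_rot: [-179.5, -0.3, 92.0]
wrist_force: [-0.5, -0.3, 0.7]
gripper_width: 0.001
finger_force: 0.0
[ 0.5466 -0.2747  0.1923] [-179.5    -0.29   91.96] [-0.2 -0.2  0.5] 8.27
([-0.0006, 0.0038, 0.0422], [-0.5, -0.29, -0.04])
```

View pics/k1.png

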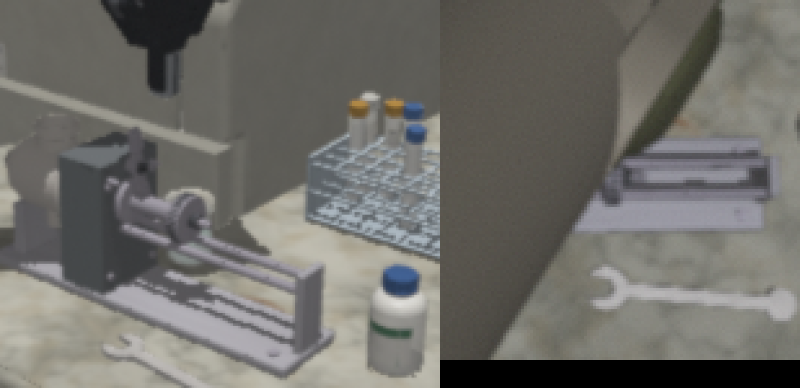

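The spanner lies flat on the bench in front of the stand (top crop: 590–790, 285–305). The closed fingers hang above and beyond the keeper tab, at scene crop (163,75) with the tab at (135,150). Now I lower them on the far side.

```bash
python3 -m pendant '{"delta_pos":[[0,0.004,0.014],[0,0.004,0.028],[0,0.004,0.042],[0,0.004,0.042],[0,0.004,0.042]],"dr":[[-0.5,-0.3,0],[-0.5,-0.3,0],[-0.5,-0.3,0],[-0.5,-0.3,0],[-0.5,-0.3,0]]}' && python3 -m pendant '{"delta_pos":[[0,-0.006,0],[0,-0.012,0],[0,-0.018,0],[0,-0.024,0],[0,-0.03,0],[0,-0.036,0],[0,-0.042,-0.001],[0,-0.046,0],[0,-0.049,0.001],[0,-0.049,0.003],[0,-0.049,0.004],[0,-0.049,0.004]],"dr":[[0,0,0],[0,0,0],[0,0,0],[0,0,0],[0,0,0],[0,0,0],[0,0,0],[0,0,0],[0,0,0],[0,0,0],[0,0,0],[0,0,0]]}'
```

```text
clock: 8.68
eef_pos: [0.5503, -0.2737, 0.1498]
tool_rot: [-179.9, -0.0, 92.0]
wrist_force: [-0.3, -0.0, 0.7]
gripper_width: -0.003
finger_force: 0.0
clock: 9.68
eef_pos: [0.5013, -0.2746, 0.1458]
tool_rot: [-179.9, -0.1, 92.1]
wrist_force: [-3.2, 0.4, 6.7]
gripper_width: 0.002
finger_force: 3.1
```

```bash
python3 -m pendant '{"delta_pos":[[0,0,-0.02],[0,-0.01,-0.055],[0,-0.04,-0.09],[0,-0.08,-0.09],[0,-0.12,-0.09],[0,-0.12,-0.09]],"dr":[[0,0,0],[0,0,0],[0,0,0],[0,0,0],[0,0,0],[0,0,0]]}' 0.72; python3 - <<'E'
from rig import viewer
import cv2,numpy as np
from h import *
S=viewer.read_camera("scene");T=viewer.read_camera("top")
a=cv2.resize(S["pixels"][180:300,230:370,::-1],(440,377),interpolation=3)
b=cv2.resize(T["pixels"][185:305,235:355,::-1],(360,360),interpolation=3)
b=cv2.copyMakeBorder(b,0,17,0,0,0)
cv2.imwrite("pics/k2.png",np.hstack([a,b]))
o=np.array([.5215,-.259,0]);ex=np.array([-.036,.99935,0]);ey=np.array([-.99935,-.036,0])
for n,d in(("S",S),("T",T)):
    P=cloud(d)-o; X=P@ex;Y=P@ey;Z=P[...,2]
    k=(X>-.020)&(X<-.004)&(abs(Y)<.05)&(Z>.107)&(Z<.16); print(n,"keeper",k.sum(),np.round(np.c_[X,Y,Z][k][::1] if 0 else np.stack([X[k],Y[k],Z[k]],1)[::4]*1000,0).tolist())
    k=(X>-.07)&(X<-.045)&(abs(Y)<.03)&(Z>.085)&(Z<.112); q=np.stack([X[k],Y[k],Z[k]],1)*1000
    print("collar",len(q),q.min(0).round(1),q.max(0).round(1)) if len(q) else 0
E
python3 go.py .5229 -.297 .15 92
```

```text
clock: 10.18
eef_pos: [0.3742, -0.2786, 0.2361]
tool_rot: [-179.7, -0.2, 91.8]
wrist_force: [-1.1, 0.0, -1.2]
gripper_width: 0.28
finger_force: 0.0
S keeper 129 [[-10.0, -16.0, 120.0], [-12.0, 4.0, 125.0], [-14.0, -7.0, 121.0], [-8.0, 6.0, 122.0], [-13.0, -2.0, 120.0], [-14.0, -14.0, 117.0], [-12.0, 16.0, 124.0], [-13.0, 5.0, 121.0], [-11.0, -11.0, 115.0], [-11.0, -23.0, 111.0], [-14.0, 24.0, 125.0], [-13.0, 11.0, 120.0], [-16.0, 2.0, 118.0], [-10.0, -19.0, 110.0], [-13.0, 32.0, 125.0], [-15.0, 22.0, 122.0], [-13.0, 8.0, 117.0], [-17.0, -0.0, 116.0], [-9.0, 35.0, 123.0], [-16.0, 30.0, 123.0], [-11.0, 11.0, 115.0], [-16.0, 5.0, 115.0], [-12.0, 34.0, 121.0], [-17.0, 28.0, 120.0], [-13.0, 11.0, 114.0], [-15.0, 0.0, 110.0], [-16.0, 34.0, 120.0], [-14.0, 18.0, 114.0], [-13.0, 36.0, 118.0], [-16.0, 27.0, 116.0], [-11.0, 34.0, 114.0], [-4.0, 29.0, 108.0], [-14.0, 28.0, 111.0]]
collar 149 [-70.  -16.7  85.4] [-45.5  22.4 106. ]
T keeper 103 [[-4.0, -26.0, 111.0], [-7.0, -24.0, 111.0], [-10.0, -17.0, 118.0], [-10.0, -13.0, 117.0], [-10.0, -9.0, 117.0], [-6.0, -5.0, 114.0], [-6.0, -3.0, 121.0], [-4.0, -0.0, 122.0], [-12.0, -1.0, 121.0], [-8.0, 2.0, 123.0], [-4.0, 3.0, 120.0], [-12.0, 3.0, 120.0], [-8.0, 6.0, 122.0], [-10.0, 7.0, 120.0], [-8.0, 14.0, 123.0], [-8.0, 18.0, 122.0], [-8.0, 20.0, 122.0], [-8.0, 22.0, 122.0], [-8.0, 24.0, 122.0], [-6.0, 25.0, 114.0], [-14.0, 26.0, 126.0], [-10.0, 28.0, 126.0], [-6.0, 29.0, 112.0], [-14.0, 30.0, 121.0], [-14.0, 32.0, 123.0], [-14.0, 34.0, 119.0]]
collar 149 [-69.3 -17.4  85.3] [-45.9  20.2 106. ]
[ 0.3811 -0.279   0.2362] [ 1.800e+02 -5.000e-02  9.199e+01] [2.3 0.4 0.3] 10.28
([-0.023, 0.1411, 0.0862], [0.0, -0.05, -0.01])
```

View pics/k2.png

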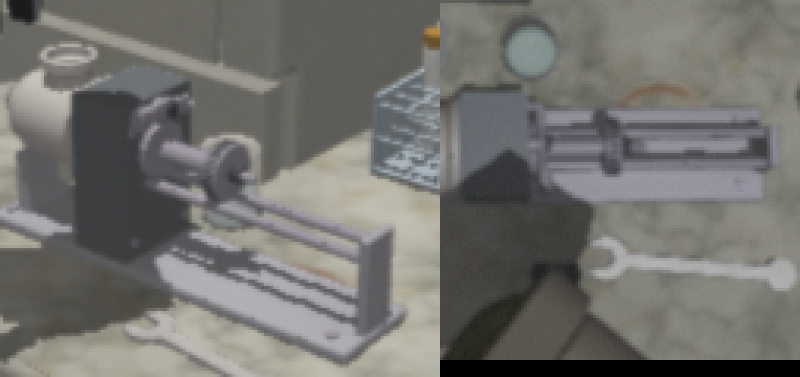

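The keeper now lies level across the block (scene crop tab near (185,105); its points rise only about 3 mm over 30 mm, so roughly 1.4 rad). The collar is at scene crop (228,165), unmoved. Next I move over the neck and look before straddling it.

```bash
python3 -m pendant '{"delta_pos":[[-0.023,0.14,0.06],[-0.023,0.14,0.06],[-0.023,0.14,0.06],[-0.023,0.14,0.06],[-0.023,0.14,0.06],[-0.023,0.14,0.06],[-0.023,0.14,0.06]],"dr":[[0,0,0],[0,0,0],[0,0,0],[0,0,0],[0,0,0],[0,0,0],[0,0,0]]}' 0.72 && python3 -m pendant '{"delta_pos":[[0,0,0.01],[0,0,0.02],[0,0,0.03],[0,0,0.03],[0,0,0.03]],"dr":[[0,0,0],[0,0,0],[0,0,0],[0,0,0],[0,0,0]]}'; python3 - <<'E'
from rig import viewer
import cv2,numpy as np
S=viewer.read_camera("scene")
cv2.imwrite("pics/n1.png",cv2.resize(S["pixels"][190:270,250:350,::-1],(700,560),interpolation=3))
E
python3 go.py .522 -.297 .098 92
```

```text
clock: 10.87
eef_pos: [0.5232, -0.2964, 0.1751]
tool_rot: [-179.9, -0.1, 92.1]
wrist_force: [0.3, -0.2, 0.4]
gripper_width: 0.282
finger_force: 0.0
clock: 11.28
eef_pos: [0.5225, -0.2967, 0.1453]
tool_rot: [-179.9, -0.1, 92.1]
wrist_force: [0.0, -0.5, -0.2]
gripper_width: 0.277
finger_force: 0.0
[ 0.5229 -0.2969  0.1458] [-1.7999e+02 -4.0000e-02  9.2080e+01] [ 0.4 -0.3  0.5] 11.33
([-0.0001, -0.0009, 0.0478], [-0.01, -0.04, 0.08])
```

View pics/n1.png

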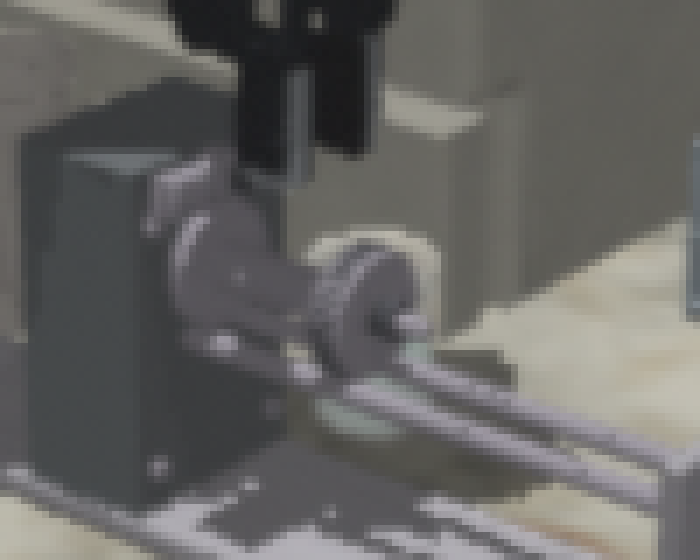

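The fingers are above the neck (tips at about (265,175) and (345,150)), straddling it between the flange (230,255) and the collar (370,310). Descending gently, with a force check on the way.

```bash
python3 -m pendant '{"delta_pos":[[0,-0.001,0.006],[0,-0.001,0.012],[0,-0.001,0.018],[0,-0.001,0.024],[0,-0.001,0.03],[0,-0.001,0.033],[0,-0.001,0.033]],"dr":[[0,0,0],[0,0,0],[0,0,0],[0,0,0],[0,0,0],[0,0,0],[0,0,0]]}'
```

```text
clock: 11.92
eef_pos: [0.5219, -0.2966, 0.1121]
tool_rot: [-179.9, -0.1, 92.1]
wrist_force: [-0.2, -1.0, -0.6]
gripper_width: 0.281
finger_force: 0.0
```

```bash
python3 -m pendant '{"delta_pos":[[0,0,0.003],[0,0,0.006],[0,0,0.009],[0,0,0.012],[0,0,0.015],[0,0,0.015]],"dr":[[0,0,0],[0,0,0],[0,0,0],[0,0,0],[0,0,0],[0,0,0]]}'; python3 -m pendant '{"delta_pos":[[-0.001,0,0],[-0.002,0,0],[-0.003,0,0],[-0.004,0,0],[-0.005,0,0],[-0.006,0,0],[-0.006,0,0]],"dr":[[0,0,0],[0,0,0],[0,0,0],[0,0,0],[0,0,0],[0,0,0],[0,0,0]]}'
```

```text
clock: 12.42
eef_pos: [0.522, -0.2967, 0.0975]
tool_rot: [-180.0, -0.0, 92.1]
wrist_force: [-0.2, -0.9, -0.3]
gripper_width: 0.277
finger_force: 0.0
clock: 13.0
eef_pos: [0.5225, -0.3027, 0.0982]
tool_rot: [180.0, -0.0, 92.1]
wrist_force: [0.3, 1.3, 1.4]
gripper_width: 0.28
finger_force: 0.9
```

```bash
python3 -m pendant '{"delta_pos":[[-0.001,0,0],[-0.002,0,0],[-0.003,0,0],[-0.004,0,0],[-0.005,0,0],[-0.0065,0,0],[-0.008,0,0],[-0.0095,0,0],[-0.011,0,0],[-0.0125,0,0],[-0.014,0,0],[-0.0155,0,0]],"dr":[[0,0,0],[0,0,0],[0,0,0],[0,0,0],[0,0,0],[0,0,0],[0,0,0],[0,0,0],[0,0,0],[0,0,0],[0,0,0],[0,0,0]]}'
```

```text
clock: 14.0
eef_pos: [0.5231, -0.3185, 0.0981]
tool_rot: [180.0, -0.0, 92.1]
wrist_force: [0.5, 2.3, 2.6]
gripper_width: 0.277
finger_force: 1.3
```

```bash
python3 -m pendant '{"delta_pos":[[-0.0015,0,0],[-0.003,0,0],[-0.0045,0,0],[-0.006,0,0],[-0.0075,0,0],[-0.009,0,0],[-0.0105,0,0],[-0.012,0,0],[-0.0135,0,0],[-0.015,0,0],[-0.0165,0,0],[-0.018,0,0]],"dr":[[0,0,0],[0,0,0],[0,0,0],[0,0,0],[0,0,0],[0,0,0],[0,0,0],[0,0,0],[0,0,0],[0,0,0],[0,0,0],[0,0,0]]}'; python3 go.py .5237 -.3363 .098 92
```

```text
clock: 15.0
eef_pos: [0.5237, -0.3364, 0.098]
tool_rot: [180.0, -0.0, 92.1]
wrist_force: [0.0, 1.6, 1.2]
gripper_width: 0.278
finger_force: 1.2
[ 0.5237 -0.3364  0.098 ] [ 1.7998e+02 -2.0000e-02  9.2100e+01] [0.  1.6 1.2] 15.0
([0.0001, -0.0, 0.0], [0.02, -0.02, 0.1])
```

```bash
python3 -m pendant '{"delta_pos":[[-0.0015,0,0],[-0.003,0,0],[-0.0045,0,0],[-0.006,0,0],[-0.0075,0,0],[-0.009,0,0],[-0.0105,0,0],[-0.012,0,0],[-0.0135,0,0],[-0.015,0,0],[-0.0165,0,0],[-0.018,0,0]],"dr":[[0,0,0],[0,0,0],[0,0,0],[0,0,0],[0,0,0],[0,0,0],[0,0,0],[0,0,0],[0,0,0],[0,0,0],[0,0,0],[0,0,0]]}' && python3 -m pendant '{"delta_pos":[[-0.0015,0,0],[-0.003,0,0],[-0.004,0,0],[-0.005,0,0],[-0.0055,0,0],[-0.006,0,0],[-0.006,0,0],[-0.006,0,0],[-0.006,0,0]],"dr":[[0,0,0],[0,0,0],[0,0,0],[0,0,0],[0,0,0],[0,0,0],[0,0,0],[0,0,0],[0,0,0]]}'
```

```text
clock: 16.0
eef_pos: [0.5243, -0.3545, 0.098]
tool_rot: [180.0, -0.0, 92.1]
wrist_force: [1.0, 2.0, 1.5]
gripper_width: 0.286
finger_force: 0.9
clock: 16.75
eef_pos: [0.5244, -0.3604, 0.098]
tool_rot: [180.0, -0.0, 92.1]
wrist_force: [0.2, 0.3, 0.7]
gripper_width: 0.28
finger_force: 0.4
```

Back off the collar 5 mm, rise straight up slowly, then clear away.

```bash
python3 -m pendant '{"delta_pos":[[0.002,0,0],[0.004,0,0],[0.006,0,0],[0.006,0,-0.005],[0.006,0,-0.012],[0.006,0,-0.02],[0.006,0,-0.03],[0.006,0,-0.045],[0.006,0,-0.07],[0.006,0,-0.1],[0.006,0,-0.12],[0.006,0,-0.12]],"dr":[[0,0,0],[0,0,0],[0,0,0],[0,0,0],[0,0,0],[0,0,0],[0,0,0],[0,0,0],[0,0,0],[0,0,0],[0,0,0],[0,0,0]]}' && python3 -m pendant '{"delta_pos":[[0,-0.04,-0.02],[0,-0.08,-0.02],[0,-0.12,-0.02],[0,-0.14,-0.02],[0,-0.14,-0.02],[0,-0.14,-0.02]],"dr":[[0,0,0],[0,0,0],[0,0,0],[0,0,0],[0,0,0],[0,0,0]]}'; python3 - <<'E'
from rig import viewer
import cv2,numpy as np
from h import *
S=viewer.read_camera("scene");T=viewer.read_camera("top")
a=cv2.resize(S["pixels"][185:300,230:370,::-1],(440,361),interpolation=3)
b=cv2.resize(T["pixels"][185:305,235:355,::-1],(360,361),interpolation=3)
cv2.imwrite("pics/e.png",np.hstack([a,b]))
o=np.array([.5215,-.259,0]);ex=np.array([-.036,.99935,0]);ey=np.array([-.99935,-.036,0])
for d in(S,T):
    P=cloud(d)-o; L=np.stack([P@ex,P@ey,P[...,2]],-1)*1000
    k=(abs(L[...,1])<30)&(L[...,2]>95)&(L[...,2]<112)&(L[...,0]<-25)&(L[...,0]>-160); q=L[k]
    for lo,hi in((-90,-25),(-150,-95)):
        w=q[(q[:,0]>lo)&(q[:,0]<hi)]; print(len(w), w.min(0).round(),w.max(0).round(),w.mean(0).round(1)) if len(w) else 0
    k=(L[...,0]>-20)&(L[...,0]<-4)&(L[...,1]>20)&(L[...,1]<40)&(L[...,2]>107)&(L[...,2]<160); print("tab",L[k].mean(0).round(),L[k].max(0).round())
E
```

```text
clock: 17.75
eef_pos: [0.5259, -0.3558, 0.2236]
tool_rot: [179.6, 0.2, 92.1]
wrist_force: [-0.3, -0.6, 0.5]
gripper_width: 0.278
finger_force: 0.0
clock: 18.25
eef_pos: [0.3835, -0.3599, 0.2389]
tool_rot: [179.9, 0.0, 92.0]
wrist_force: [0.1, 0.2, -0.3]
gripper_width: 0.281
finger_force: 0.0
54 [-70. -14.  95.] [-61.  21. 105.] [-65.9   3.8  99.7]
80 [-126.  -12.   95.] [-113.   19.  106.] [-121.3    6.   100.3]
tab [-14.  30. 120.] [ -6.  38. 127.]
48 [-65. -15.  95.] [-33.  16. 105.] [-61.2   0.6 100.1]
89 [-122.  -14.   95.] [-111.   17.  105.] [-116.8    1.6  100.8]
tab [-10.  28. 121.] [ -4.  36. 127.]
```

View pics/e.png

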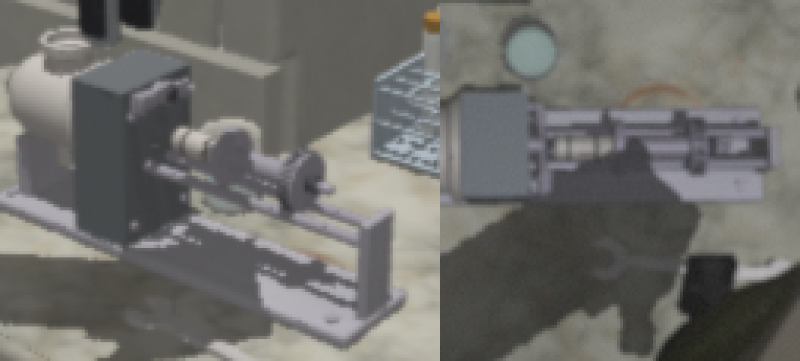

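The nebuliser lies level on both rails: flange at scene crop (232,155), collar at (303,180), and the nose tip near (178,135) just in front of the block. By depth the flange centre is about 61 mm out, so the nose is roughly 16 mm clear. The keeper is still aside and the spanner is flat on the bench.

```bash
python3 -c "
from rig import manip; print(manip.hand_in())"
```

```text
the job is handed in; nothing more can be done
None
```

I handed the job in at about 18 s: the spanner is flat on the bench clear of the stand, the keeper is swung aside (about 1.4 rad), and the nebuliser is drawn out onto both rails with its nose about 16 mm clear of the bore; I never moved near the bottle, beaker or dish, but didn't re-measure them.

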